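# Back the drill out and hold the lathe guard open for unloading

## Robot

A 7-joint arm with a two-finger parallel gripper is mounted at the origin on the work surface; the furniture and walls round the work are solid. World frame = base frame: x ahead of the robot, y to its left, z up, the work surface at z = 0. Lengths are in m, angles in rad, forces in N, time in s.
With the tool pointing down it reaches from about 0.4 to 0.9 m from the base axis. Payload 5.5 kg.
Tool frame: the origin (TCP) lies at the very end of the fingers, on their centre line; the grasp point (between the pads) lies 19 mm behind it; z points along the fingers, y is the line along which they close (so a half turn about z gives the same grasp; the last joint's range is limited). The gripper opens to 92 mm and grips with 3 to 60 N. Pads are 19 mm wide; open, the fingers measure 130 mm over their backs; the gripper's body (75 mm by 190 mm) begins 47 mm behind the grasp point.
Start: joints at [1.546, 0.501, -0.427, 1.55, 0.221, 1.138, -0.21], TCP at [0.185, -0.623, 0.204] pointing down, gripper open.
Joint ranges: [-2.88, 2.88], [-0.31, 2.03], [-1.54, 1.56], [0.2, 2.42], [-1.41, 4.55], [0.19, 2.02], [-2.57, 2.57]. Speed limits (rad/s): [2.57, 2.57, 3.14, 3.14, 3.14, 3.14, 3.14].

## Interface

Orientations are given as a rotation vector (axis times angle).
In Python, from rig import * gives the robot as it stands.
- The arm moves only by the tool move_arm, never from a script. Its argument "deltas" is a list that holds one entry, the list of rows, each a list of 7 numbers: the turn, a rotation vector about the world's x, y, z in degrees, then the shift along the world's x, y, z in cm, then the finger opening in cm, from 0 to 9.18. A call has exactly 8 rows; each row is the pose to reach, as a shift and turn from the pose commanded when the call began; what a row does not reach only later rows make up. A row lasts 1/12 s, in which the tool goes at most 41.7 mm and 7.16 degrees, less where a joint would pass 70% of its speed; a pose out of reach is approached as far as the arm can. A call with a gripper value outside its range is refused whole. The fingers move at their own pace and stop on an object; the grip force is fixed at half the most. Time passes only in rows, so rows that repeat a pose let the fingers close, or fill a call up. It gives the time, the measured TCP pose, the force, the opening and the grip force at its end, in the units of the state.
- observe(): the state, without advancing time (a new reading comes with each control period).
- camera(name): name is "scene" or "top" or "wrist"; returns a dict with "image" (480x640x3 uint8, red, green, blue), "range_z" (480x640 float32, m along the optical axis (not along the pixel's ray), 0 where there is no reading), "fx", "fy", "cx", "cy" (pixels), "xyz" and "orientation" of the camera in the world; the wrist camera has in their place "mount" (4x4, takes a point from camera to tool coordinates, whose origin is the TCP and whose axes are the flange's). Camera axes: x right, y down, z forward; pixel columns grow to the right and rows downward; lengths in m; the calibration is good to about 2 mm. A picture is of the moment at which its call begins: read the wrist's pose just before it.
- job_done(): hands the job in; it is judged then, once.
The state is a dict: "time_s": time; "joints": joint angles; "dq": joint speeds; "joint_torque": joint torques, N m; "tool_pos": TCP position; "ee_rot": TCP orientation; "wrist_force": force on the tool from outside, world axes, zero at the start; "ft_torque": the same for the moment, N m; "gripper_width": opening from 0.0 (shut) to 1.0 (fully open); "grasp_force": force on a finger pad.
Only numpy, scipy, OpenCV 4.12 (cv2) and the standard library are available. Lean on these libraries where they do the work, as an engineer would, in place of code of your own. Each camera call takes 0.05 s, during which the arm holds its last target. There are 200 camera calls.

## Task

The nozzle in the little bench lathe has been drilled and I want to take it out of the chuck. Wind the tailstock handwheel at the right-hand end of the lathe to draw the drill back out of the nozzle until the brass collar on the quill touches the tailstock, and only then take the chuck guard by its handle, swing it up to 60 degrees from shut and hold it there, steady, while I reach in with the chuck key: its pivot has no friction left, so it would drop shut, and your program must finish with the gripper still holding it. Leave the brush, the jar, the spare nozzle and the cutters where they are.

Things in the scene. Friction and masses are not known exactly. Their poses are not given: they have to be found in the camera images.
- lathe: Dark green bench lathe, fixed, on a black chip tray 190x450 mm, rim 25 high. Origin on the worktop under the spindle line (115 mm up). y along the spindle: headstock and chuck at +y (robot's left), tailstock at -y; x away from the operator (robot) side. Headstock 166 mm high, tailstock 143, tool post 121 (at y -30). Only handwheel, quill and guard move.
- quill (a joint): Slide of the tailstock quill with its drill, m: gap between the quill's brass collar and the tailstock barrel's face. 0 = collar touches, a hard stop, drill clear of the nozzle; starts at 0.008 to 0.014 with the drill in the nozzle. Moves only by the handwheel.
- handwheel (a joint): Handwheel angle about the lathe's y, rad: 0 at the stop, one turn (2 pi) = 5 mm of quill. Turn to smaller values: anticlockwise seen from the right-hand end, the top of the wheel moving towards the operator (-x). Needs about 1.5 N at the crank; stays where left. At angle a the crank is 24 sin(a) mm to +x of the axis and 24 cos(a) mm above it.
- crank_grip (a point): On the crank handle of the handwheel, turning with it: a black sleeve 13 mm thick, 40 long, spinning freely on its pin, pointing along the lathe's -y, 24 mm off the axis; the point is 23 mm along it, 28 mm clear of the aluminium wheel (64 mm across). Pinch from above, fingers closing along the lathe's x; carry it round the upright circle without turning the gripper.
- wheel_centre (a point): Point on the handwheel's axis, centre of the upright circle of radius 24 mm on which crank_grip moves; 115 mm above the worktop. Fixed to the lathe.
- guard (a joint): Chuck guard angle about its hinge behind the chuck, rad: 0 shut, 1.047 = 60 degrees, end of travel 1.536. Grows as the guard's front goes up and back. Falls shut from any angle when let go; 0.28 to 0.46 kg, up to 3 N at the handle.
- guard_handle (a point): Middle of the guard's handle: dark round bar 12 mm thick, 82 mm between its posts, along the lathe's y, 40 mm off the guard's front (clear panels, yellow hoops, 92 mm wide). Shut it is 170 mm above the worktop. Pinch from above, fingers closing along the lathe's x; the gripper may point down all the way, the round bar turns between the fingers. The guard reaches at most 15 mm above the bar.
- guard_hinge (a point): Point on the guard's hinge axis (along the lathe's y) level with the handle's middle along y; 172 mm above the worktop. Fixed to the lathe. At guard angle a the handle bar is 158 cos(a - 0.013) mm in front of it (-x) and 158 sin(a - 0.013) mm above it.
- swarf_brush: Teal brush, 164x22x12 mm, lying in the front of the chip tray. Origin under its middle, x along it. Leave it alone.
- jar_screws: Glass jar of screws with a black cap, 56 mm wide, 78 mm high, on the worktop near the headstock end. Origin under its centre. Leave it alone.
- spare_nozzle: White printed nozzle, 28 mm wide, 40 mm high, standing on the worktop in front of the lathe. Origin under its centre. Leave it alone.
- flush_cutter: Cutters with red handles, 145x50x12 mm, lying on the worktop in front of the lathe. Origin under their middle. Leave them alone.

How it is judged:
On the way, in this order (a step that is already met when the one before it is completed fails the run):
1. the drill is wound back until the quill's brass collar touches the tailstock (gap under 0.5 mm), with the guard still shut (value of joint quill below 0.0005 m and value of joint guard below 0.1 rad), for 0.2 s.
2. the gripper holds the guard up at 60 degrees, within 5 degrees (value of joint guard between 0.96 and 1.134 rad and contact force between the fingers and guard above 0.3 N), for 0.3 s.
At the end, for the whole second after the job is handed in: The gripper's fingers hold the guard still (under 0.05 rad/s) at 60 degrees from shut, within 5 degrees, and the quill is still home, its collar within 0.8 mm of the tailstock (all of step 2 and velocity of joint guard between -0.05 and 0.05 rad/s and value of joint quill below 0.0008 m); the arm keeps its last pose, push and grip.
It fails at once if the guard is lifted (over 8 degrees) before the drill is drawn back to its stop (value of joint guard above 0.14 rad and value of joint quill above 0.001 m).
It fails at once if the swarf brush is moved by more than 25 mm (distance of swarf_brush from where it was at the start of the episode above 0.025 m).
It fails at once if the jar screws is moved by more than 25 mm (distance of jar_screws from where it was at the start of the episode above 0.025 m).
It fails at once if the spare nozzle is moved by more than 25 mm (distance of spare_nozzle from where it was at the start of the episode above 0.025 m).
It fails at once if the flush cutter is moved by more than 25 mm (distance of flush_cutter from where it was at the start of the episode above 0.025 m).
It also fails if it takes over 64 s, if anything falls off the work surface, if the arm or the gripper's body presses on something with over 40 N, if the wrist force passes 120 N, or if a joint passes its speed limit or range.

## Working session

There is one attempt and no reset: what is moved stays moved. The work goes in short steps, Python scripts to look and compute and a tool call to move; the robot and the scene stay as the last step left them, time stands still between calls to the robot, and variables do not carry over. Pictures are saved under pics/ and viewed, at most 11 in all, crops included, and the job is handed in when it is done.

Besides the shell and the picture viewer there is one more tool, called in YAML: its name, and indented under it one key for each argument. move_arm: Moves the arm, as the interface text tells. Its arguments: {"type":"object","properties":{"deltas":{"type":"array","items":{"type":"array","items":{"type":"array","items":{"type":"number"}}}}},"required":["deltas"]}

```bash
mkdir -p pics; ls; cat > h.py <<'E'
from rig import *
import numpy as np, cv2
from scipy.spatial.transform import Rotation as R
def snap(n):
    s=observe(); c=camera(n)
    if 'mount' in c:
        T=np.eye(4);T[:3,:3]=R.from_rotvec(s['ee_rot']).as_matrix();T[:3,3]=s['tool_pos'];T=T@np.array(c['mount'])
    else:
        T=np.eye(4);o=np.array(c['orientation']);T[:3,:3]=o if o.shape==(3,3) else R.from_rotvec(o).as_matrix();T[:3,3]=c['xyz']
    c['T']=T; return c
def cloud(c):
    v,u=np.mgrid[:480,:640];z=c['range_z']
    P=np.stack([(u-c['cx'])/c['fx']*z,(v-c['cy'])/c['fy']*z,z],-1)
    P=P@c['T'][:3,:3].T+c['T'][:3,3];P[z==0]=np.nan
    return P
def ray(c,u,v):
    d=c['T'][:3,:3]@np.array([(u-c['cx'])/c['fx'],(v-c['cy'])/c['fy'],1]);return c['T'][:3,3],d
def onz(c,u,v,z):
    o,d=ray(c,u,v);return o+d*(z-o[2])/d[2]
def save(c,f): cv2.imwrite('pics/'+f,c['image'][:,:,::-1])
E
python3 - <<'E'
from h import *
import pickle
s=observe();print({k:np.round(v,3) for k,v in s.items()})
for n in ['scene','top','wrist']:
    c=snap(n);save(c,n+'0.png');pickle.dump(c,open(n+'0.pkl','wb'));print(n,c['fx'],np.round(c['T'],3).tolist())
E
```

```text
pics
{'time_s': np.float64(0.0), 'joints': array([ 1.546,  0.502, -0.427,  1.551,  0.221,  1.138, -0.21 ]), 'dq': array([ 0.   , -0.002,  0.002, -0.   , -0.002, -0.   ,  0.001]), 'joint_torque': array([ 1.0000e-03, -5.6660e+01, -5.8160e+00, -2.7911e+01, -6.9000e-02,
        3.1000e-02,  0.0000e+00]), 'tool_pos': array([ 0.184, -0.623,  0.203]), 'ee_rot': array([-3.107, -0.45 ,  0.   ]), 'wrist_force': array([ 0.297,  0.287, -0.467]), 'ft_torque': array([ 0.06 , -0.017,  0.046]), 'grasp_force': np.float64(0.0), 'gripper_width': np.float64(1.0)}
scene 541.6362398775317 [[-0.81, -0.39, 0.438, 0.055], [-0.586, 0.565, -0.581, 0.666], [-0.022, -0.727, -0.686, 0.766], [0.0, 0.0, 0.0, 1.0]]
top 597.6947942845215 [[0.015, -0.991, 0.13, 0.271], [-1.0, -0.013, 0.011, 0.133], [-0.009, -0.13, -0.991, 1.478], [0.0, 0.0, 0.0, 1.0]]
wrist 370.4184010202105 [[0.283, -0.93, -0.235, 0.247], [-0.959, -0.275, -0.068, -0.604], [-0.001, 0.245, -0.97, 0.384], [0.0, 0.0, 0.0, 1.0]]
```

View pics/top0.png

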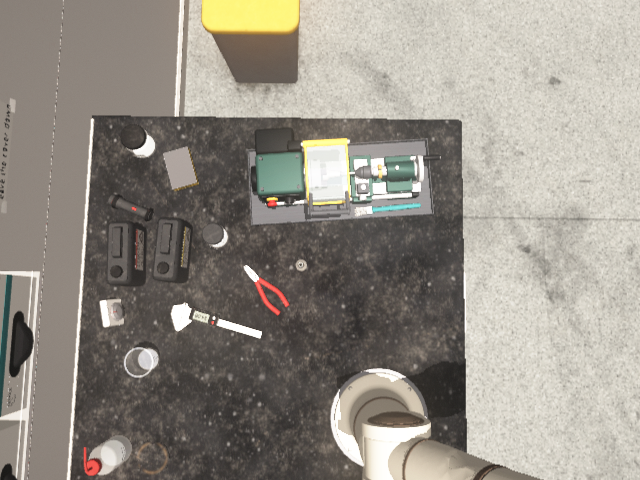

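View pics/scene0.png

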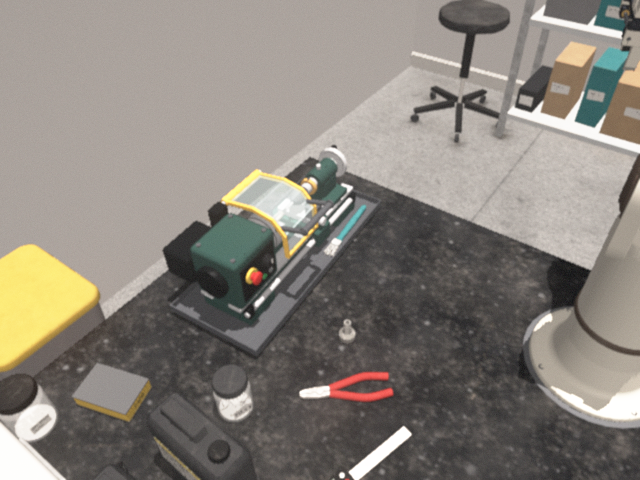

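The top view shows the lathe at (250–432, 140–222), guard (303–350, 140–217), and wheel with crank at about (425–440, 158). The scene view shows the wheel at (333,160) and the guard handle near (325,222). I'll zoom in on both views.

```bash
python3 - <<'E'
from h import *
import pickle
t=pickle.load(open('top0.pkl','rb'));s=pickle.load(open('scene0.pkl','rb'))
a=cv2.resize(t['image'][130:230,290:450],(800,500),interpolation=cv2.INTER_CUBIC)
b=cv2.resize(s['image'][140:260,210:390],(800,533),interpolation=cv2.INTER_CUBIC)
cv2.imwrite('pics/ta.png',a[:,:,::-1]);cv2.imwrite('pics/sb.png',b[:,:,::-1])
P=cloud(t)
g=lambda u,v:np.round(P[v,u],3)
# tray outline -> yaw
for p in [(420,150),(421,155),(421,160),(425,158),(430,158),(435,158),(438,158),(327,210),(327,212),(320,211),(335,211),(430,215),(250,220),(251,160)]: print(p,g(*p))
hsv=cv2.cvtColor(t['image'],cv2.COLOR_RGB2HSV)
# points above 0.03 within lathe bbox & near tray level
z=P[...,2]
m=((z>0.008)&(z<0.24)&(P[...,0]>0.4)&(P[...,0]<0.85)&(P[...,1]<0.22)&(P[...,1]>-0.30)).astype(np.uint8)
n,l,st,ce=cv2.connectedComponentsWithStats(m)
for i in range(1,n):
    if st[i,4]>60:
        Q=P[l==i];r=cv2.minAreaRect(Q[:,:2].astype(np.float32));print(st[i],np.round(r[0],3),np.round(r[1],3),round(r[2],2),np.nanmax(Q[:,2]))
P2=cloud(s)
h2=cv2.cvtColor(s['image'],cv2.COLOR_RGB2HSV)
for nm,PP,h in [('top',P,hsv),('scene',P2,h2)]:
    y=(h[...,0]>20)&(h[...,0]<32)&(h[...,1]>130)&(PP[...,0]<0.85)&(PP[...,2]>0.08)&(PP[...,2]<0.3)
    Q=PP[y];print(nm,'yellow',len(Q),np.round(np.percentile(Q,[1,50,99],axis=0),3).tolist(),[round(float(x),4) if np.isscalar(x) else np.round(x,3) for x in cv2.minAreaRect(Q[:,:2].astype(np.float32))])
E
```

```text
(420, 150) [ 0.654 -0.102  0.013]
(421, 155) [ 0.611 -0.085  0.134]
(421, 160) [ 0.596 -0.083  0.145]
(425, 158) [ 0.607 -0.096  0.121]
(430, 158) [ 0.608 -0.109  0.116]
(435, 158) [ 0.607 -0.119  0.122]
(438, 158) [ 0.608 -0.127  0.118]
(327, 210) [0.474 0.13  0.172]
(327, 212) [0.469 0.13  0.175]
(320, 211) [0.471 0.145 0.178]
(335, 211) [0.471 0.112 0.174]
(430, 215) [ 0.491 -0.127  0.003]
(250, 220) [ 0.473  0.322 -0.003]
(251, 160) [0.623 0.322 0.011]
[  287   127   154    96 10764] [0.572 0.045] [0.215 0.356] 1.71 0.18791675049211665
top yellow 63 [[0.454, 0.082, 0.105], [0.552, 0.173, 0.17], [0.637, 0.344, 0.181]] [array([0.518, 0.283]), array([0.147, 0.442]), 18.9503]
scene yellow 190 [[0.464, 0.075, 0.101], [0.509, 0.18, 0.153], [0.62, 0.272, 0.184]] [array([0.534, 0.154]), array([0.157, 0.192]), 52.6126]
```

View pics/ta.png

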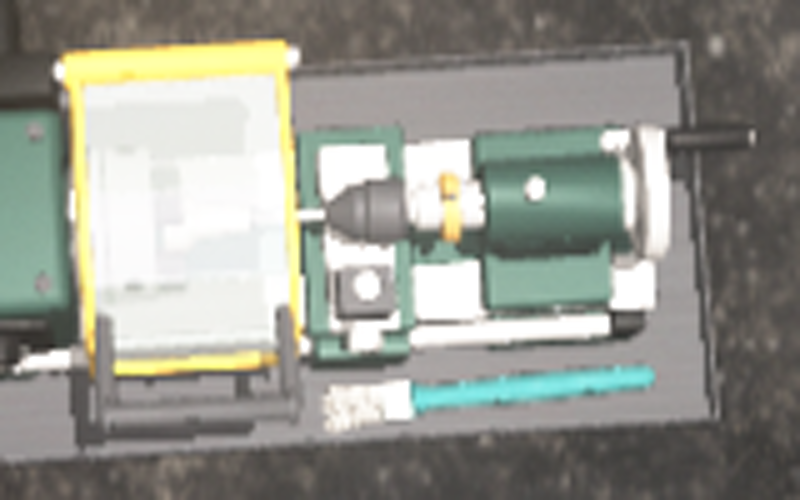

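View pics/sb.png

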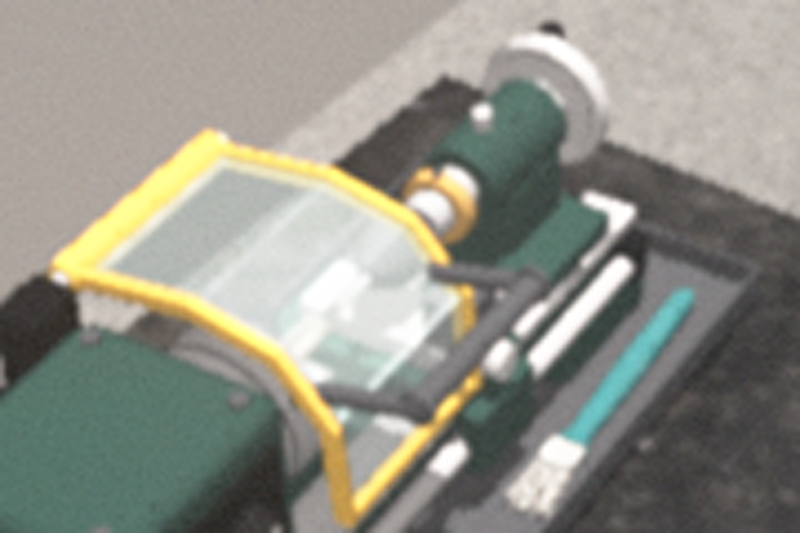

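The crops show the crank sleeve in top at (424–441, 157.5), pointing to -y level with the axis (so a≈90°, gap ≈11.25 mm). The guard's bar is in top from (311,211.6) to (349,211.6), and in scene from (306,231) to (330,204). Next I move the wrist camera over the lathe, turned about 78° so the fingers close along the lathe's x.

move_arm:
  deltas:
    - [[0,0,3.25,2,2.25,0.9,9.18],[0,0,6.5,4,4.5,1.8,9.18],[0,0,9.75,6,6.75,2.7,9.18],[0,0,13,8,9,3.6,9.18],[0,0,16.25,10,11.25,4.5,9.18],[0,0,19.5,12,13.5,5.4,9.18],[0,0,22.75,14,15.75,6.3,9.18],[0,0,26,16,18,7,9.18]]

```text
time_s: 0.82
tool_pos: [0.3453, -0.442, 0.2742]
ee_rot: [2.926, 1.142, -0.0]
wrist_force: [-0.0, 0.2, -1.1]
gripper_width: 1.002
grasp_force: 0.0
```

move_arm:
  deltas:
    - [[0,0,3.25,1.5,2.75,0.7,9.18],[0,0,6.5,3,5.5,1.4,9.18],[0,0,9.75,4.5,8.25,2.1,9.18],[0,0,13,6,11,2.8,9.18],[0,0,16.25,7.5,13.75,3.5,9.18],[0,0,19.5,9,16.5,4.2,9.18],[0,0,22.75,10.5,19.25,4.9,9.18],[0,0,26,12,22,5.5,9.18]]

```text
time_s: 1.48
tool_pos: [0.4649, -0.2218, 0.329]
ee_rot: [2.594, 1.771, -0.001]
wrist_force: [0.9, -0.5, -0.1]
gripper_width: 0.998
grasp_force: 0.0
```

move_arm:
  deltas:
    - [[0,0,3.25,0.8,3.2,0,9.18],[0,0,6.5,1.6,6.4,0,9.18],[0,0,9.75,2.4,9.6,0,9.18],[0,0,13,3.2,12.8,0,9.18],[0,0,16.25,4,16,0,9.18],[0,0,19.5,4.8,19.2,0,9.18],[0,0,25.5,5.6,22.3,0,9.18],[0,0,25.5,5.6,22.3,0,9.18]]

```text
time_s: 2.15
tool_pos: [0.5208, 0.0078, 0.3292]
ee_rot: [-2.125, -2.312, -0.006]
wrist_force: [-1.0, 0.0, 0.3]
gripper_width: 0.999
grasp_force: 0.0
```

```bash
python3 - <<'E'
from h import *
import pickle
s=observe();print(s['time_s'],s['tool_pos'],s['joints'],s['wrist_force'])
c=snap('wrist');save(c,'w1.png');pickle.dump(c,open('w1.pkl','wb'));print(np.round(c['T'],3).tolist())
E
```

```text
2.15 [0.52077819 0.00783304 0.32917089] [ 0.81356279  0.25963687 -1.04211582  1.69456859  0.22757416  1.31798111
 -0.18645843] [-1.01130121  0.033045    0.25944374]
[[0.996, 0.081, 0.021, 0.515], [0.084, -0.967, -0.24, 0.072], [0.001, 0.241, -0.971, 0.511], [0.0, 0.0, 0.0, 1.0]]
```

View pics/w1.png

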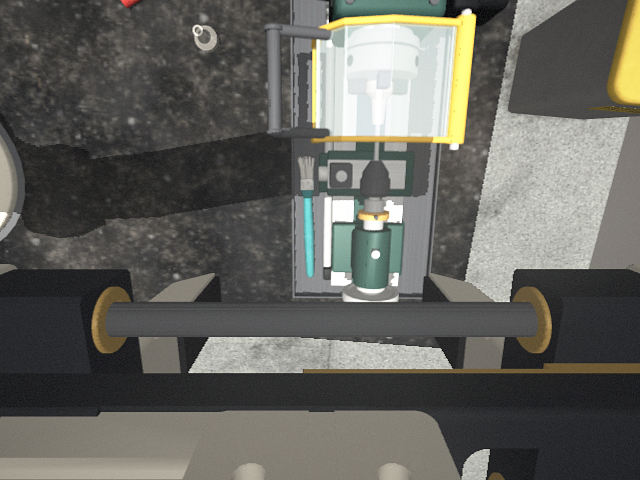

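The wrist view shows the guard bar at (274, 28–132), the wheel at (370,295) behind the gripper, the brass collar at (373,216) and the barrel face near row 229. The tray sides run almost straight up the image, so the tool is already aligned with the lathe. I'll move to -y for two views of the crank.

move_arm:
  deltas:
    - [[0,0,0,0,-3,0,9.18],[0,0,0,0,-6,0,9.18],[0,0,0,0,-8,0,9.18],[0,0,0,0,-8,0,9.18],[0,0,0,0,-8,0,9.18],[0,0,0,0,-8,0,9.18],[0,0,0,0,-8,0,9.18],[0,0,0,0,-8,0,9.18]]

```text
time_s: 2.87
tool_pos: [0.5205, -0.0791, 0.3288]
ee_rot: [2.141, 2.299, 0.0]
wrist_force: [-0.6, 0.1, 0.6]
gripper_width: 1.003
grasp_force: 0.0
```

```bash
python3 - <<'E'
from h import *
import pickle
c=snap('wrist');save(c,'w2.png');pickle.dump(c,open('w2.pkl','wb'));print(np.round(c['T'],3).tolist())
E
```

```text
[[0.998, 0.069, 0.016, 0.516], [0.071, -0.967, -0.244, -0.014], [-0.001, 0.244, -0.97, 0.51], [0.0, 0.0, 0.0, 1.0]]
```

move_arm:
  deltas:
    - [[0,0,0,2,-2,0,9.18],[0,0,0,4,-4,0,9.18],[0,0,0,6,-6,0,9.18],[0,0,0,8,-6,0,9.18],[0,0,0,8,-6,0,9.18],[0,0,0,8,-6,0,9.18],[0,0,0,8,-6,0,9.18],[0,0,0,8,-6,0,9.18]]

```text
time_s: 3.58
tool_pos: [0.6, -0.1391, 0.3289]
ee_rot: [2.141, 2.299, -0.0]
wrist_force: [0.0, -0.4, -1.1]
gripper_width: 1.001
grasp_force: 0.0
```

```bash
python3 - <<'E'
from h import *
import pickle
print(observe()['tool_pos'])
c=snap('wrist');save(c,'w3.png');pickle.dump(c,open('w3.pkl','wb'));print(np.round(c['T'],3).tolist())
w2=cv2.imread('pics/w2.png')[80:320,280:480];w3=cv2.imread('pics/w3.png')[80:320,200:400]
cv2.imwrite('pics/w23.png',np.hstack([cv2.resize(x,(400,480),interpolation=cv2.INTER_CUBIC) for x in (w2,w3)]))
E
```

```text
[ 0.5999871  -0.13912251  0.32890453]
[[0.998, 0.069, 0.016, 0.595], [0.071, -0.967, -0.244, -0.074], [-0.001, 0.244, -0.97, 0.511], [0.0, 0.0, 0.0, 1.0]]
```

View pics/w23.png

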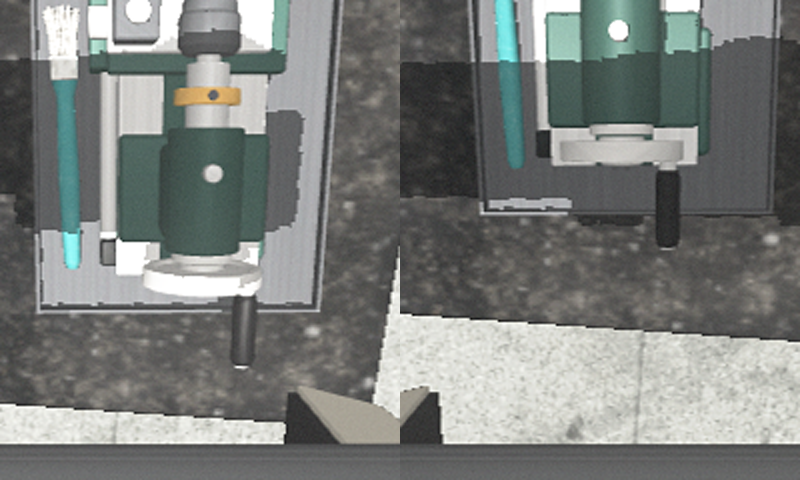

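Both views show the crank sleeve, in w2 from (402,227) to (401.5,261) and in w3 from (334,165) to (334,203). The wheel centres sit at u≈381 and u≈311, and the crank is 24 mm to +x.

```bash
cat > m.py <<'E'
from h import *
import pickle
L=lambda n:pickle.load(open(n+'.pkl','rb'))
def tri(obs):
    A=np.zeros((3,3));b=np.zeros(3)
    for c,u,v in obs:
        o,d=ray(c,u,v);d/=np.linalg.norm(d);M=np.eye(3)-np.outer(d,d);A+=M;b+=M@o
    return np.linalg.solve(A,b)
w1,w2,w3,t,s=[L(n) for n in('w1','w2','w3','top0','scene0')]
def blob(c,u0,u1,v0,v1,zmin,zmax=.3):
    P=cloud(c);m=np.zeros((480,640),np.uint8);z=P[...,2]
    m[v0:v1,u0:u1]=((z>zmin)&(z<zmax))[v0:v1,u0:u1]
    return m,P
ends=[]
for c,b in[(w2,(388,416,232,270)),(w3,(322,346,170,212))]:
    m,P=blob(c,*b,.07);Q=P[m>0];v,u=np.nonzero(m)
    vb=v.max();print('sleeve rect',cv2.minAreaRect(np.c_[u,v].astype(np.float32)),'P med',np.round(np.median(Q,0),4),'z95',np.percentile(Q[:,2],90).round(4))
    ends.append((c,u.mean(),vb+.5))
    vx,vy=np.polyfit(Q[:,1],Q[:,0],1);print('slope dx/dy',vx, 'yrange',np.percentile(Q[:,1],[1,99]))
E_=tri(ends);print('sleeve end tri',E_)
wc=[]
for c,b in[(w2,(340,420,190,232)),(w3,(265,360,135,168))]:
    m,P=blob(c,*b,.10);g=c['image'].min(2)>110;m=m&g
    n,l,st,ce=cv2.connectedComponentsWithStats(m);i=1+st[1:,4].argmax();print('wheel',st[i],ce[i]);Q=P[l==i];print(np.round(np.percentile(Q,[1,50,99],0),4).tolist())
    wc.append((c,st[i,0]+st[i,2]/2,ce[i][1]))
print('wheel tri',tri(wc))
# yaw: tray edges (range step) in w2: fit tray side via rim pixels
for c,n in[(w1,'w1'),(t,'top')]:
    P=cloud(c);hsv=cv2.cvtColor(c['image'],cv2.COLOR_RGB2HSV)
    z=P[...,2];m=(z>.155)&(z<.2)&(P[...,0]>.43)&(P[...,0]<.485)&(P[...,1]>.05)&(P[...,1]<.22)
    Q=P[m];sl=np.polyfit(Q[:,1],Q[:,0],1);print(n,'bar',m.sum(),np.percentile(Q,[2,50,98],0).round(4).tolist(),'slope',sl)
    v,u=np.nonzero(m);print(cv2.minAreaRect(np.c_[u,v].astype(np.float32)))
b=tri([(w1,274,80),(t,330.2,211.6),(s,318.1,217.6)]);print('bar mid tri',b)
b=tri([(w1,274,80),(s,318.1,217.6)]);print('bar mid tri w1,s',b)
# green barrel/brass gap in w2
h=cv2.cvtColor(w2['image'],cv2.COLOR_RGB2HSV);P=cloud(w2)
br=(h[...,0]>12)&(h[...,0]<30)&(h[...,1]>110);br[:110]=0;br[140:]=0;br[:,:360]=0;br[:,410:]=0
v,u=np.nonzero(br);print('brass',u.min(),u.max(),v.min(),v.max(),np.median(P[br],0))
# guard/headstock side line: yaw from tray left edge via two pixels on rim z=.025
for c,pts in[(w2,[(296.5,90),(299.5,234)]),(w3,[(238,90),(241,186)])]:
    a,b=[onz(c,*p,.025) for p in pts];d=a-b;print('tray yaw',np.degrees(np.arctan2(-d[0],d[1])))
E
python3 m.py
```

```text
sleeve rect ((401.5257873535156, 247.43299865722656), (12.078437805175781, 31.422103881835938), 2.602562427520752) P med [ 0.6093 -0.111   0.123 ] z95 0.1248
slope dx/dy -0.06463538410738626 yrange [-0.12940352 -0.09437887]
sleeve rect ((333.5, 187.0), (34.0, 11.0), 90.0) P med [ 0.6104 -0.1119  0.1233] z95 0.1247
slope dx/dy -0.07382001801726801 yrange [-0.12988775 -0.09469982]
sleeve end tri [ 0.61209896 -0.13045494  0.12152598]
wheel [ 351  207   60   22 1040] [381.39615385 217.75288462]
[[0.5531, -0.0893, 0.102], [0.5817, -0.0787, 0.134], [0.613, -0.0689, 0.1481]]
wheel [280 148  62  17 788] [311.53172589 155.22461929]
[[0.5544, -0.0888, 0.12], [0.5863, -0.0813, 0.142], [0.6153, -0.0744, 0.1485]]
wheel tri [ 0.58486467 -0.08182287  0.11724956]
w1 bar 1846 [[0.4634, 0.0822, 0.1693], [0.472, 0.1305, 0.1752], [0.4837, 0.1692, 0.1784]] slope [-0.04218538  0.47762472]
((279.0, 79.0), (114.0, 30.0), 90.0)
top bar 247 [[0.4626, 0.0812, 0.1661], [0.471, 0.1275, 0.1734], [0.4841, 0.1696, 0.1797]] slope [-0.03718142  0.47602662]
((329.5, 210.5), (41.0, 11.0), 0.0)
bar mid tri [0.47020435 0.12455934 0.17049095]
bar mid tri w1,s [0.46972175 0.12592907 0.17105636]
brass 368 399 124 132 [nan nan nan]
tray yaw 4.3885360755058205
tray yaw 2.816934975236429
```

Measured points: the sleeve's axis is near (0.611, -0.118, 0.118) and the lathe's yaw is about 4°, which the gripper matches. The wheel axis is at x≈0.587, so a≈83–90°. The bar's middle is near (0.470, 0.126, 0.171), matching the stated 0.170. I'll tilt 12° so the gripper's body clears the wheel, then descend.

move_arm:
  deltas:
    - [[2,0.1,0,0.2,0.4,-2,5],[4,0.3,0,0.4,0.8,-4,5],[6,0.4,0,0.6,1.2,-6,5],[8,0.55,0,0.8,1.6,-8,5],[10,0.7,0,1,2,-10,5],[12,0.8,0,1.1,2.4,-12,5],[12,0.8,0,1.1,2.4,-13,5],[12,0.8,0,1.1,2.4,-13,5]]

```text
time_s: 4.3
tool_pos: [0.6094, -0.117, 0.1962]
ee_rot: [-2.033, -2.177, -0.21]
wrist_force: [-0.4, 0.2, -0.3]
gripper_width: 0.552
grasp_force: 0.0
```

move_arm:
  deltas:
    - [[0,0,0,0,0,-2,5],[0,0,0,0,0,-4,5],[0,0,0,0,0,-6,5],[0,0,0,0,0,-8,5],[0,0,0,0,0,-9,5],[0,0,0,0,0,-9.6,5],[0,0,0,0,0,-9.6,5],[0,0,0,0,0,-9.6,5]]

```text
time_s: 4.97
tool_pos: [0.6123, -0.116, 0.1039]
ee_rot: [-2.034, -2.181, -0.216]
wrist_force: [-0.0, -0.1, 0.5]
gripper_width: 0.544
grasp_force: 0.0
```

```bash
python3 - <<'E'
from h import *
c=snap('wrist');d=camera('scene');a=c['image'];b=cv2.resize(d['image'][120:270,230:430],(640,480),interpolation=cv2.INTER_CUBIC)
cv2.imwrite('pics/w4.png',cv2.resize(np.hstack([a,b]),(800,300))[:,:,::-1]);print(observe()['joints'].round(2))
E
```

```text
[ 0.85  0.75 -0.86  1.63  0.39  1.04 -0.01]
```

View pics/w4.png

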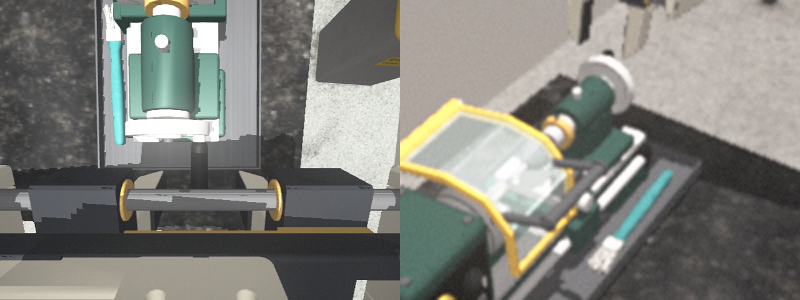

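The wrist view shows the sleeve at (200,150–185), centred between the fingers at 150 and 255. I'll close on it.

move_arm:
  deltas:
    - [[0,0,0,0,0,0,3],[0,0,0,0,0,0,1],[0,0,0,0,0,0,0.5],[0,0,0,0,0,0,0.5],[0,0,0,0,0,0,0.5],[0,0,0,0,0,0,0.5],[0,0,0,0,0,0,0.5],[0,0,0,0,0,0,0.5]]

```text
time_s: 5.73
tool_pos: [0.6115, -0.1163, 0.1026]
ee_rot: [-2.033, -2.18, -0.215]
wrist_force: [0.6, 0.0, -0.0]
gripper_width: 0.063
grasp_force: 0.0
```

```bash
python3 - <<'E'
from h import *
s=observe();print({k:np.round(v,3).tolist() for k,v in s.items()})
from scipy.spatial.transform import Rotation as R
print(np.round(R.from_rotvec(s['ee_rot']).as_matrix(),3))
th=90
for k in range(1,17):
    a=np.radians(90-22.5*k);print(k,np.round([2.4*(np.sin(a)-1)*.9976,2.4*(np.sin(a)-1)*.07,2.4*np.cos(a)],2))
E
```

```text
{'time_s': 5.733, 'joints': [0.85, 0.748, -0.861, 1.634, 0.391, 1.044, -0.011], 'dq': [-0.001, 0.001, 0.002, -0.001, 0.0, -0.0, 0.001], 'joint_torque': [0.006, -56.971, -16.22, -21.978, -1.01, 0.022, -0.008], 'tool_pos': [0.611, -0.116, 0.103], 'ee_rot': [-2.033, -2.18, -0.215], 'wrist_force': [0.579, 0.006, -0.044], 'ft_torque': [-0.264, -0.073, -0.055], 'grasp_force': 0.0, 'gripper_width': 0.063}
[[-0.068  0.998 -0.014]
 [ 0.976  0.07   0.208]
 [ 0.208  0.001 -0.978]]
1 [-0.18 -0.01  0.92]
2 [-0.7  -0.05  1.7 ]
3 [-1.48 -0.1   2.22]
4 [-2.39 -0.17  2.4 ]
5 [-3.31 -0.23  2.22]
6 [-4.09 -0.29  1.7 ]
7 [-4.61 -0.32  0.92]
8 [-4.79 -0.34  0.  ]
9 [-4.61 -0.32 -0.92]
10 [-4.09 -0.29 -1.7 ]
11 [-3.31 -0.23 -2.22]
12 [-2.39 -0.17 -2.4 ]
13 [-1.48 -0.1  -2.22]
14 [-0.7  -0.05 -1.7 ]
15 [-0.18 -0.01 -0.92]
16 [ 0.  0. -0.]
```

The opening is 5.8 mm with no grip force, so the sleeve was missed. I'll look.

```bash
python3 - <<'E'
from h import *
import pickle
c=snap('wrist');d=snap('scene');pickle.dump(c,open('w5.pkl','wb'));pickle.dump(d,open('s5.pkl','wb'))
a=cv2.resize(c['image'][180:380,200:440],(480,400),interpolation=cv2.INTER_CUBIC);b=cv2.resize(d['image'][120:195,290:350],(320,400),interpolation=cv2.INTER_CUBIC)
cv2.imwrite('pics/w5.png',np.hstack([a,b])[:,:,::-1])
s=observe()
p=d['T'][:3,:3].T@(s['tool_pos']-d['T'][:3,3]);print('tcp in scene',p[:2]/p[2]*d['fx']+[d['cx'],d['cy']])
p=c['T'][:3,:3].T@(s['tool_pos']-c['T'][:3,3]);print('tcp in wrist',p[:2]/p[2]*c['fx']+[c['cx'],c['cy']])
E
```

```text
tcp in scene [331.95157187 155.22150784]
tcp in wrist [321.61047404 278.26812893]
```

View pics/w5.png

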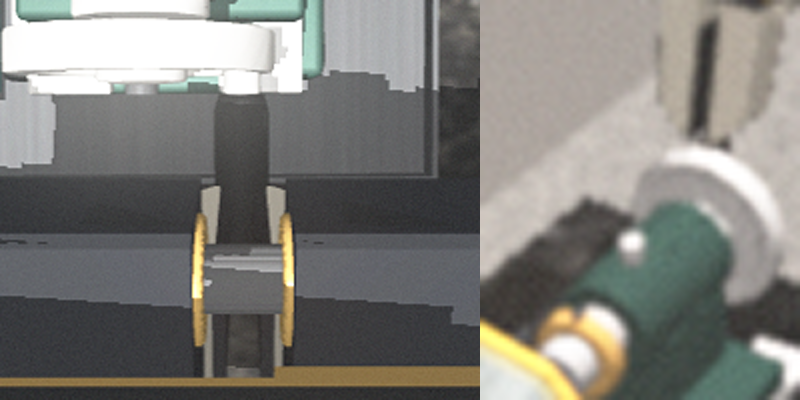

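In the wrist view the sleeve runs at crop u 217–268, between finger edges 205–218 and 268–285. I need its position in the tool frame from the range data.

```bash
python3 - <<'E'
from h import *
import pickle
c=pickle.load(open('w5.pkl','rb'));s=observe();print(s['time_s'],s['gripper_width'],s['grasp_force'],s['tool_pos'])
P=cloud(c);Rt=R.from_rotvec(s['ee_rot']).as_matrix();Q=((P-s['tool_pos'])@Rt)*1000
for v in (232,240,250,265,275,285,290,296,330,345,355):
    print(v,[(u,*np.round(Q[v,u]).tolist()) for u in (300,304,307,312,321,330,335,338,342)])
E
```

```text
5.8333 0.056472514074515916 0.0 [ 0.61149785 -0.11623905  0.10258552]
232 [(300, 4.0, -16.0, 93.0), (304, 4.0, -13.0, 94.0), (307, 4.0, -11.0, 93.0), (312, 28.0, -4.0, -14.0), (321, 28.0, -0.0, -16.0), (330, 28.0, 4.0, -14.0), (335, 4.0, 10.0, 93.0), (338, 4.0, 12.0, 92.0), (342, 4.0, 15.0, 93.0)]
240 [(300, -2.0, -16.0, 92.0), (304, -2.0, -13.0, 92.0), (307, 23.0, -7.0, -10.0), (312, 24.0, -4.0, -15.0), (321, 25.0, -0.0, -18.0), (330, 24.0, 4.0, -15.0), (335, -2.0, 10.0, 92.0), (338, -2.0, 12.0, 92.0), (342, -2.0, 16.0, 92.0)]
250 [(300, -9.0, -16.0, 89.0), (304, -10.0, -13.0, 90.0), (307, -9.0, -11.0, 89.0), (312, 20.0, -4.0, -16.0), (321, 21.0, -0.0, -19.0), (330, 20.0, 4.0, -16.0), (335, -10.0, 10.0, 91.0), (338, -9.0, 12.0, 89.0), (342, -9.0, 15.0, 89.0)]
265 [(300, -21.0, -17.0, 89.0), (304, -21.0, -13.0, 87.0), (307, -21.0, -11.0, 89.0), (312, 13.0, -4.0, -18.0), (321, 14.0, -0.0, -20.0), (330, 13.0, 4.0, -17.0), (335, -21.0, 10.0, 88.0), (338, -21.0, 12.0, 88.0), (342, -21.0, 16.0, 89.0)]
275 [(300, 35.0, -5.0, -96.0), (304, 11.0, -8.0, -27.0), (307, 12.0, -6.0, -28.0), (312,
[... 859 characters left out ...]
, 28.0, -5.0, -111.0), (304, 27.0, -4.0, -107.0), (307, 27.0, -3.0, -108.0), (312, 26.0, -2.0, -107.0), (321, 26.0, -0.0, -107.0), (330, 26.0, 2.0, -106.0), (335, 26.0, 3.0, -107.0), (338, 27.0, 4.0, -107.0), (342, 28.0, 4.0, -111.0)]
345 [(300, 24.0, -5.0, -109.0), (304, 8.0, -5.0, -82.0), (307, 1.0, -5.0, -69.0), (312, 1.0, -3.0, -70.0), (321, -88.0, -1.0, 87.0), (330, -0.0, 3.0, -67.0), (335, 1.0, 4.0, -69.0), (338, 5.0, 5.0, -76.0), (342, 24.0, 4.0, -110.0)]
355 [(300, 17.0, -5.0, -101.0), (304, 6.0, -5.0, -84.0), (307, -2.0, -5.0, -69.0), (312, -2.0, -3.0, -70.0), (321, -96.0, -1.0, 84.0), (330, -3.0, 3.0, -68.0), (335, -3.0, 5.0, -69.0), (338, 3.0, 5.0, -78.0), (342, 15.0, 5.0, -98.0)]
```

```bash
python3 - <<'E'
from h import *
import pickle
c=pickle.load(open('w5.pkl','rb'));d=pickle.load(open('s5.pkl','rb'));s=observe()
P=cloud(d);
for v in range(120,156,3): print(v,[(u,*np.round(P[v,u]*1000).tolist(),int(d['image'][v,u].mean())) for u in (326,329,332,335,338,341)])
# finger front-face profile in wrist view: along columns
P=cloud(c);Rt=R.from_rotvec(s['ee_rot']).as_matrix();Q=((P-s['tool_pos'])@Rt)*1000
for u in (302,305,338,341): print(u,[(v,*np.round(Q[v,u]).tolist(),int(c['image'][v,u].mean())) for v in range(266,300,3)])
E
```

```text
120 [(326, 628.0, -120.0, 181.0, 174), (329, 621.0, -121.0, 183.0, 169), (332, 620.0, -130.0, 179.0, 141), (335, 592.0, -100.0, 203.0, 127), (338, 586.0, -103.0, 203.0, 88), (341, 578.0, -101.0, 207.0, 65)]
123 [(326, 627.0, -119.0, 175.0, 170), (329, 621.0, -121.0, 176.0, 169), (332, 619.0, -128.0, 173.0, 131), (335, 607.0, -122.0, 180.0, 156), (338, 599.0, -120.0, 183.0, 171), (341, 592.0, -121.0, 185.0, 167)]
126 [(326, 628.0, -119.0, 167.0, 169), (329, 620.0, -118.0, 170.0, 163), (332, 615.0, -123.0, 170.0, 53), (335, 607.0, -122.0, 173.0, 156), (338, 601.0, -123.0, 174.0, 172), (341, 593.0, -123.0, 177.0, 166)]
129 [(326, 625.0, -115.0, 163.0, 170), (329, 617.0, -114.0, 166.0, 161), (332, 616.0, -124.0, 162.0, 52), (335, 606.0, -120.0, 167.0, 160), (338, 599.0, -121.0, 169.0, 167), (341, 591.0, -120.0, 173.0, 164)]
132 [(326, 624.0, -113.0, 157.0, 168), (329, 618.0, -115.0, 158.0, 154), (332, 617.0, -125.0, 153.0, 55), (335, 603.0, -116.0, 163.0, 169), (338, 596.0, -117.0, 165.0, 170), (341, 593.0, -122.0, 163.0, 150)]
135 [(326, 626.0, -116.0, 147.0, 171), (329, 618.0, -116.0, 
[... 2214 characters left out ...]
69, -20.0, 12.0, 74.0, 102), (272, -30.0, 13.0, 98.0, 60), (275, 11.0, 7.0, -26.0, 160), (278, 11.0, 7.0, -31.0, 160), (281, 11.0, 7.0, -35.0, 158), (284, 11.0, 7.0, -38.0, 160), (287, 11.0, 7.0, -40.0, 157), (290, 11.0, 6.0, -45.0, 158), (293, 11.0, 6.0, -47.0, 154), (296, 11.0, 6.0, -51.0, 153), (299, 11.0, 6.0, -54.0, 153)]
341 [(266, -22.0, 15.0, 88.0, 101), (269, -20.0, 14.0, 74.0, 102), (272, -30.0, 15.0, 98.0, 66), (275, 12.0, 8.0, -28.0, 155), (278, 11.0, 8.0, -30.0, 154), (281, 11.0, 8.0, -35.0, 154), (284, 11.0, 8.0, -38.0, 155), (287, 34.0, 4.0, -101.0, 121), (290, 35.0, 4.0, -104.0, 122), (293, 34.0, 4.0, -104.0, 128), (296, 34.0, 4.0, -106.0, 123), (299, 33.0, 4.0, -105.0, 146)]
```

Both cameras agree that the real fingertips end about 24.5 mm short of the reported TCP: the scene puts the tip at z≈0.128, and the wrist view puts it at tool z≈-25. So the fingers closed just above the sleeve. I'll open and go 25 mm down the tool axis, then close.

move_arm:
  deltas:
    - [[0,0,0,0,0,0.3,4],[0,0,0,0,0,0.3,4],[0,0,0,0,0,0.3,4],[0,0,0,0,0,0.3,4],[0,0,0,0,0.1,-0.5,4],[0,0,0,0,0.3,-1.5,4],[0,0,0,0,0.5,-2.45,4],[0,0,0,0,0.5,-2.45,4]]

```text
time_s: 6.5
tool_pos: [0.6094, -0.1103, 0.0751]
ee_rot: [-2.03, -2.178, -0.212]
wrist_force: [-0.5, 0.6, 0.2]
gripper_width: 0.439
grasp_force: 0.0
```

move_arm:
  deltas:
    - [[0,0,0,0,0,0,2],[0,0,0,0,0,0,0.5],[0,0,0,0,0,0,0.5],[0,0,0,0,0,0,0.5],[0,0,0,0,0,0,0.5],[0,0,0,0,0,0,0.5],[0,0,0,0,0,0,0.5],[0,0,0,0,0,0,0.5]]

```text
time_s: 7.17
tool_pos: [0.611, -0.1115, 0.0781]
ee_rot: [-2.033, -2.18, -0.214]
wrist_force: [-2.3, -0.1, 0.4]
gripper_width: 0.129
grasp_force: 30.0
```

Gripped, with force 30 N and width 11.8 mm. Next I'll compute the rows for the circle.

```bash
cat > circ.py <<'E'
import numpy as np,sys
a0,a1,n=map(float,sys.argv[1:4]);n=int(n)
for k in range(1,n+1):
    f=lambda a:np.array([np.sin(np.radians(a))*.9976,np.sin(np.radians(a))*.07,np.cos(np.radians(a))])*2.4
    print(np.round(f(a0+(a1-a0)*k/n)-f(a0),2).tolist())
E
python3 circ.py 87 -33 8
```

```text
[-0.11, -0.01, 0.62]
[-0.38, -0.03, 1.18]
[-0.79, -0.06, 1.66]
[-1.3, -0.09, 2.01]
[-1.89, -0.13, 2.22]
[-2.52, -0.18, 2.27]
[-3.13, -0.22, 2.16]
[-3.69, -0.26, 1.89]
```

move_arm:
  deltas:
    - [[0,0,0,-0.11,-0.01,0.62,0.5],[0,0,0,-0.38,-0.03,1.18,0.5],[0,0,0,-0.79,-0.06,1.66,0.5],[0,0,0,-1.3,-0.09,2.01,0.5],[0,0,0,-1.89,-0.13,2.22,0.5],[0,0,0,-2.52,-0.18,2.27,0.5],[0,0,0,-3.13,-0.22,2.16,0.5],[0,0,0,-3.69,-0.26,1.89,0.5]]

```text
time_s: 7.83
tool_pos: [0.5758, -0.1141, 0.0976]
ee_rot: [-2.036, -2.181, -0.219]
wrist_force: [5.2, 0.0, -6.0]
gripper_width: 0.129
grasp_force: 30.0
```

```bash
python3 circ.py -33 -153 8; python3 - <<'E'
from h import *
s=observe();print(s['tool_pos'],s['wrist_force'],s['gripper_width'],s['ft_torque'],s['joints'].round(2))
c=snap('top');P=cloud(c)
s=cv2.cvtColor(c['image'],cv2.COLOR_RGB2HSV)
E
```

```text
[-0.48, -0.03, -0.41]
[-0.83, -0.06, -0.92]
[-1.04, -0.07, -1.51]
[-1.09, -0.08, -2.14]
[-0.97, -0.07, -2.75]
[-0.7, -0.05, -3.32]
[-0.3, -0.02, -3.8]
[0.22, 0.02, -4.15]
[ 0.5758423  -0.11410063  0.09756619] [ 5.15545836  0.0180542  -6.03423112] 0.12931286077225243 [-0.699482   -1.16902073 -0.25403751] [ 0.9   0.7  -0.88  1.73  0.38  0.99 -0.  ]
```

The forces are about 8 N radial and 1 N tangential, so the circle is good. I'll continue with a 0.5 mm correction.

move_arm:
  deltas:
    - [[0,0,0,-0.45,-0.03,-0.45,0.5],[0,0,0,-0.78,-0.06,-0.97,0.5],[0,0,0,-0.99,-0.07,-1.56,0.5],[0,0,0,-1.04,-0.08,-2.19,0.5],[0,0,0,-0.92,-0.07,-2.8,0.5],[0,0,0,-0.65,-0.05,-3.37,0.5],[0,0,0,-0.25,-0.02,-3.85,0.5],[0,0,0,0.27,0.02,-4.2,0.5]]

```text
time_s: 8.55
tool_pos: [0.5775, -0.1139, 0.0541]
ee_rot: [-2.033, -2.179, -0.214]
wrist_force: [-0.6, -3.4, 1.1]
gripper_width: 0.129
grasp_force: 30.0
```

```bash
python3 circ.py -153 -273 8; echo; python3 circ.py -273 -393 8
```

```text
[0.59, 0.04, -0.21]
[1.21, 0.09, -0.26]
[1.83, 0.13, -0.14]
[2.39, 0.17, 0.13]
[2.87, 0.2, 0.53]
[3.22, 0.23, 1.05]
[3.43, 0.24, 1.64]
[3.48, 0.24, 2.26]

[-0.11, -0.01, 0.62]
[-0.38, -0.03, 1.18]
[-0.79, -0.06, 1.66]
[-1.3, -0.09, 2.01]
[-1.89, -0.13, 2.22]
[-2.52, -0.18, 2.27]
[-3.13, -0.22, 2.16]
[-3.69, -0.26, 1.89]
```

move_arm:
  deltas:
    - [[0,0,0,0.59,0.04,-0.21,0.5],[0,0,0,1.21,0.09,-0.26,0.5],[0,0,0,1.83,0.13,-0.14,0.5],[0,0,0,2.39,0.17,0.13,0.5],[0,0,0,2.87,0.2,0.53,0.5],[0,0,0,3.22,0.23,1.05,0.5],[0,0,0,3.43,0.24,1.64,0.5],[0,0,0,3.48,0.24,2.26,0.5]]

```text
time_s: 9.22
tool_pos: [0.6112, -0.1114, 0.0771]
ee_rot: [-2.032, -2.179, -0.211]
wrist_force: [-4.9, -3.3, -1.8]
gripper_width: 0.129
grasp_force: 30.0
```

move_arm:
  deltas:
    - [[0,0,0,-0.11,-0.01,0.62,0.5],[0,0,0,-0.38,-0.03,1.18,0.5],[0,0,0,-0.79,-0.06,1.66,0.5],[0,0,0,-1.3,-0.09,2.01,0.5],[0,0,0,-1.89,-0.13,2.22,0.5],[0,0,0,-2.52,-0.18,2.27,0.5],[0,0,0,-3.13,-0.22,2.16,0.5],[0,0,0,-3.69,-0.26,1.89,0.5]]

```text
time_s: 9.88
tool_pos: [0.5766, -0.114, 0.0976]
ee_rot: [-2.035, -2.182, -0.219]
wrist_force: [2.4, -3.8, -0.1]
gripper_width: 0.127
grasp_force: 30.0
```

move_arm:
  deltas:
    - [[0,0,0,-0.48,-0.03,-0.41,0.5],[0,0,0,-0.83,-0.06,-0.92,0.5],[0,0,0,-1.04,-0.07,-1.51,0.5],[0,0,0,-1.09,-0.08,-2.14,0.5],[0,0,0,-0.97,-0.07,-2.75,0.5],[0,0,0,-0.7,-0.05,-3.32,0.5],[0,0,0,-0.3,-0.02,-3.8,0.5],[0,0,0,0.22,0.02,-4.15,0.5]]

```text
time_s: 10.55
tool_pos: [0.5775, -0.1139, 0.0541]
ee_rot: [-2.033, -2.179, -0.214]
wrist_force: [-0.8, -4.6, 1.1]
gripper_width: 0.129
grasp_force: 30.0
```

move_arm:
  deltas:
    - [[0,0,0,0.59,0.04,-0.21,0.5],[0,0,0,1.21,0.09,-0.26,0.5],[0,0,0,1.83,0.13,-0.14,0.5],[0,0,0,2.39,0.17,0.13,0.5],[0,0,0,2.87,0.2,0.53,0.5],[0,0,0,3.22,0.23,1.05,0.5],[0,0,0,3.43,0.24,1.64,0.5],[0,0,0,3.48,0.24,2.26,0.5]]

```text
time_s: 11.22
tool_pos: [0.6112, -0.1113, 0.0769]
ee_rot: [-2.031, -2.179, -0.211]
wrist_force: [-5.4, -5.3, -2.4]
gripper_width: 0.134
grasp_force: 30.0
```

```bash
python3 circ.py 87 3 7; python3 - <<'E'
from h import *
c=snap('wrist');save(c,'w6.png')
for n in['wrist']:
    h=cv2.cvtColor(c['image'],cv2.COLOR_RGB2HSV);br=((h[...,0]>12)&(h[...,0]<30)&(h[...,1]>110)).astype(np.uint8)
    k,l,st,ce=cv2.connectedComponentsWithStats(br);print([list(x) for x in st[1:] if x[4]>40])
    P=cloud(c)
    s=observe();print(s['tool_pos'],s['time_s'],s['wrist_force'])
E
```

```text
[-0.08, -0.01, 0.5]
[-0.26, -0.02, 0.96]
[-0.53, -0.04, 1.38]
[-0.88, -0.06, 1.74]
[-1.3, -0.09, 2.01]
[-1.77, -0.12, 2.19]
[-2.27, -0.16, 2.27]
[[np.int32(285), np.int32(0), np.int32(17), np.int32(10), np.int32(84)], [np.int32(612), np.int32(90), np.int32(28), np.int32(14), np.int32(199)], [np.int32(352), np.int32(287), np.int32(9), np.int32(66), np.int32(329)], [np.int32(282), np.int32(288), np.int32(9), np.int32(65), np.int32(353)], [np.int32(102), np.int32(363), np.int32(400), np.int32(10), np.int32(2345)]]
[ 0.61110813 -0.11132592  0.07789818] 11.2667 [-6.17835709 -5.68567644  0.28676023]
```

move_arm:
  deltas:
    - [[0,0,0,-0.08,-0.01,0.5,0.5],[0,0,0,-0.26,-0.02,0.96,0.5],[0,0,0,-0.53,-0.04,1.38,0.5],[0,0,0,-0.88,-0.06,1.74,0.5],[0,0,0,-1.3,-0.09,2.01,0.5],[0,0,0,-1.77,-0.12,2.19,0.5],[0,0,0,-2.27,-0.16,2.25,0.5],[0,0,0,-2.3,-0.16,2.25,0.5]]

```text
time_s: 11.93
tool_pos: [0.589, -0.113, 0.1003]
ee_rot: [-2.034, -2.18, -0.215]
wrist_force: [-0.6, -5.0, -2.9]
gripper_width: 0.129
grasp_force: 30.0
```

move_arm:
  deltas:
    - [[0,0,0,-0.1,-0.01,0,0.5],[0,0,0,-0.2,-0.01,0,0.5],[0,0,0,-0.3,-0.02,0,0.5],[0,0,0,-0.4,-0.03,-0.02,0.5],[0,0,0,-0.4,-0.03,-0.02,0.5],[0,0,0,-0.4,-0.03,-0.02,0.5],[0,0,0,-0.4,-0.03,-0.02,0.5],[0,0,0,-0.4,-0.03,-0.02,0.5]]

```text
time_s: 12.6
tool_pos: [0.5871, -0.1131, 0.1004]
ee_rot: [-2.035, -2.181, -0.219]
wrist_force: [4.6, -4.4, -5.2]
gripper_width: 0.128
grasp_force: 30.0
```

```bash
python3 - <<'E'
from h import *
c=snap('wrist');s=observe();print(s['tool_pos'],s['time_s'],s['wrist_force'])
t=snap('top')
a=cv2.resize(c['image'][0:240,200:440],(400,400),interpolation=cv2.INTER_CUBIC);b=cv2.resize(t['image'][140:190,350:400],(400,400),interpolation=cv2.INTER_CUBIC)
cv2.imwrite('pics/w7.png',np.hstack([a,b])[:,:,::-1])
E
```

```text
[ 0.58709882 -0.11315453  0.10037125] 12.65 [ 3.99617963 -3.90677374 -6.0217904 ]
```

View pics/w7.png

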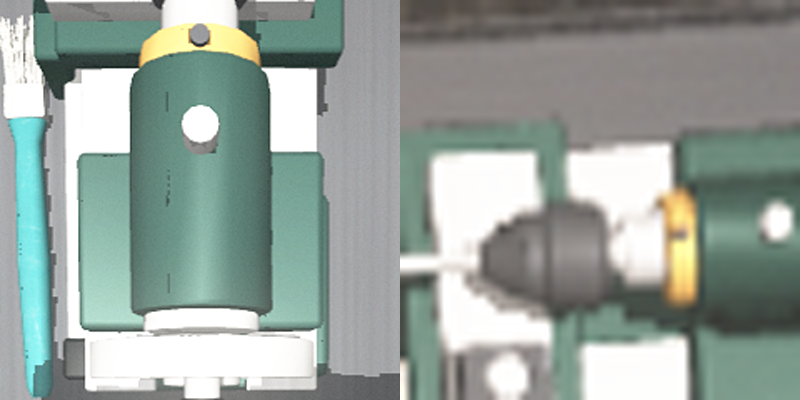

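The quill is home: the collar (crop 143–258, row 45) sits flush on the barrel in both views, and the last 4 mm push stopped after 1.9 mm. I'll release and lift clear.

move_arm:
  deltas:
    - [[0,0,0,0.2,0,0,4],[0,0,0,0.2,0,0,4],[0,0,0,0.2,0,0,4],[0,0,0,0.2,0,0,4],[0,0,0,0.2,0,0.5,4],[0,0,0,0.2,0,2,4],[0,0,0,0.2,0,4.5,4],[0,0,0,0.2,0,8,4]]

```text
time_s: 13.37
tool_pos: [0.5855, -0.1126, 0.1798]
ee_rot: [-2.03, -2.177, -0.213]
wrist_force: [0.8, -1.1, -0.1]
gripper_width: 0.439
grasp_force: 0.0
```

move_arm:
  deltas:
    - [[0,0,0,0,0,4,4],[0,0,0,0,0,8,4],[0,0,0,0,0,12,4],[-3,-0.2,0,-1.5,3.5,12,4],[-6,-0.4,0,-3,7,12,4],[-9,-0.6,0,-4.5,10.5,12,2.6],[-12,-0.8,0,-6,14,12,2.6],[-12,-0.8,0,-6,14,12,2.6]]

```text
time_s: 14.03
tool_pos: [0.5234, 0.0401, 0.3031]
ee_rot: [2.12, 2.315, 0.003]
wrist_force: [0.6, 1.5, 0.3]
gripper_width: 0.299
grasp_force: 0.0
```

```bash
python3 - <<'E'
from h import *
import pickle
s=observe();print(s['tool_pos'],s['ee_rot'],s['gripper_width'],s['joints'].round(2))
c=snap('wrist');pickle.dump(c,open('w8.pkl','wb'));P=cloud(c)
t=snap('top');save(c,'w8.png');save(t,'t8.png')
# bar: z .16-.19 in front of the guard
z=P[...,2];m=(z>.155)&(z<.19)&(P[...,0]>.45)&(P[...,0]<.478)&(P[...,1]>.06)&(P[...,1]<.2)
v,u=np.nonzero(m);Q=P[m];print(m.sum(),np.percentile(Q,[2,50,98],0).round(4).tolist(),u.min(),u.max(),v.min(),v.max())
for y in (.09,.11,.13,.15,.165):
    q=Q[abs(Q[:,1]-y)<.004];
    if len(q): print(y,len(q),np.percentile(q[:,0],[3,97]).round(4),np.percentile(q[:,2],95).round(4))
E
```

```text
[0.52335611 0.04011462 0.30308655] [2.12023537 2.31457173 0.00255316] 0.2991962503539155 [ 0.74  0.3  -1.05  1.73  0.27  1.27 -0.28]
1790 [[0.4633, 0.0834, 0.1707], [0.4713, 0.1309, 0.1756], [0.4774, 0.1686, 0.1784]] 254 277 55 174
0.09 127 [0.4674 0.4778] 0.1776
0.11 144 [0.4669 0.4773] 0.1777
0.13 162 [0.4652 0.4761] 0.1772
0.15 167 [0.4633 0.4744] 0.177
0.165 240 [0.4612 0.4773] 0.1786
```

View pics/w8.png

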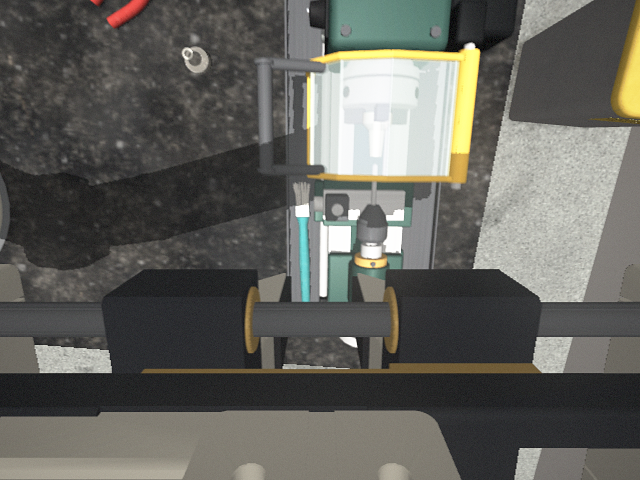

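The wrist view shows the bar at (266, 60–172) with nothing between its posts. The bar's axis is (0.4708, 0.126, 0.171), in agreement with the earlier measurement. I'll move above it, let the arm settle, then descend.

move_arm:
  deltas:
    - [[0,0,0,-1,2,-1.5,2.6],[0,0,0,-2.2,4,-3,2.6],[0,0,0,-3.4,6,-4.5,2.6],[0,0,0,-4.6,8,-6,2.6],[0,0,0,-5.2,9.3,-7.5,2.6],[0,0,0,-5.5,9.85,-8.5,2.6],[0,0,0,-5.5,9.85,-9,2.6],[0,0,0,-5.5,9.85,-9,2.6]]

```text
time_s: 14.8
tool_pos: [0.4725, 0.1239, 0.2092]
ee_rot: [-2.144, -2.295, 0.002]
wrist_force: [0.9, -0.9, 0.4]
gripper_width: 0.283
grasp_force: 0.0
```

```bash
python3 - <<'E'
from h import *
for i in range(4): camera('top')
s=observe();print(s['tool_pos'],s['ee_rot'],s['gripper_width'],s['joints'].round(2),s['wrist_force'])
c=snap('wrist');P=cloud(c);Rt=R.from_rotvec(s['ee_rot']).as_matrix();Q=((P-s['tool_pos'])@Rt)*1000
m=(P[...,2]>.15)&(P[...,2]<.19)&(P[...,0]<.478)&(P[...,0]>.45)&(P[...,1]>.1)&(P[...,1]<.16)
q=P[m];print(m.sum())
for y in(.11,.12,.13,.14,.15):
    w=q[abs(q[:,1]-y)<.004]
    if len(w):print(y,np.percentile(w[:,0],[3,97]).round(4),np.percentile(w[:,2],95).round(4))
v,u=np.nonzero((Q[...,2]<-15)&(Q[...,2]>-60)&(abs(Q[...,0])<14)&(abs(Q[...,1])<40))
F=Q[v,u];print('finger zmax',np.percentile(F[:,2],[90,98,100]), 'y inner',np.sort(abs(F[:,1]))[:5], 'left/right', F[F[:,1]<0][:,1].max(),F[F[:,1]>0][:,1].min())
E
```

```text
[0.47346951 0.12436369 0.21060902] [2.14485675e+00 2.29458370e+00 1.49224128e-03] 0.2830562304700996 [ 0.58  0.33 -1.05  1.92  0.32  1.07 -0.54] [-0.84048088  0.70876455  0.22184574]
1834
0.11 [0.466  0.4772] 0.1774
0.12 [0.4654 0.4764] 0.1771
0.13 [0.4648 0.4758] 0.1772
0.14 [0.464  0.4751] 0.1772
0.15 [0.463  0.4744] 0.1772
finger zmax [-29.07315321 -24.97331099 -23.11343046] y inner [12.82223363 12.84521639 12.84583964 12.84829366 12.85065945] left/right -12.915599798391147 12.822233627687362
```

move_arm:
  deltas:
    - [[0,0,0,-0.25,0.1,-0.5,2.6],[0,0,0,-0.25,0.15,-1.5,2.6],[0,0,0,-0.25,0.15,-3,2.6],[0,0,0,-0.25,0.15,-4.5,2.6],[0,0,0,-0.25,0.15,-6,2.6],[0,0,0,-0.25,0.15,-7.3,2.6],[0,0,0,-0.25,0.15,-7.9,2.6],[0,0,0,-0.25,0.15,-7.9,2.6]]

```text
time_s: 15.72
tool_pos: [0.4684, 0.1266, 0.1293]
ee_rot: [-2.141, -2.296, 0.003]
wrist_force: [0.2, 0.6, 0.3]
gripper_width: 0.286
grasp_force: 0.0
```

move_arm:
  deltas:
    - [[0,0,0,0,0,0,2.6],[0,0,0,0,0,0,1.5],[0,0,0,0,0,0,0.5],[0,0,0,0,0,0,0.5],[0,0,0,0,0,0,0.5],[0,0,0,0,0,0,0.5],[0,0,0,0,0,0,0.5],[0,0,0,0,0,0,0.5]]

```text
time_s: 16.38
tool_pos: [0.4706, 0.127, 0.1316]
ee_rot: [2.142, 2.296, 0.002]
wrist_force: [2.4, -0.4, 4.0]
gripper_width: 0.119
grasp_force: 30.0
```

```bash
cat > arc.py <<'E'
import numpy as np,sys
a0,a1,n=map(float,sys.argv[1:4]);n=int(n);f=lambda a:15.8*np.array([-np.cos(a-.013)*.9976,-np.cos(a-.013)*.07,np.sin(a-.013)])
for k in range(1,n+1):
    if k%8==1: b=f(a0+(a1-a0)*(k-1)/n);print()
    print(np.round(f(a0+(a1-a0)*k/n)-b,2).tolist())
E
python3 arc.py 0 1.047 32; python3 -c "
from h import *
s=observe();print(s['tool_pos'],s['wrist_force'])"
```

```text
[0.0, 0.0, 0.52]
[0.02, 0.0, 1.03]
[0.06, 0.0, 1.55]
[0.11, 0.01, 2.06]
[0.18, 0.01, 2.58]
[0.26, 0.02, 3.09]
[0.37, 0.03, 3.59]
[0.48, 0.03, 4.1]

[0.14, 0.01, 0.5]
[0.29, 0.02, 0.99]
[0.45, 0.03, 1.48]
[0.64, 0.04, 1.97]
[0.84, 0.06, 2.44]
[1.05, 0.07, 2.91]
[1.28, 0.09, 3.38]
[1.52, 0.11, 3.83]

[0.26, 0.02, 0.45]
[0.53, 0.04, 0.88]
[0.82, 0.06, 1.31]
[1.12, 0.08, 1.73]
[1.44, 0.1, 2.14]
[1.77, 0.12, 2.54]
[2.11, 0.15, 2.93]
[2.46, 0.17, 3.3]

[0.37, 0.03, 0.36]
[0.74, 0.05, 0.72]
[1.13, 0.08, 1.06]
[1.53, 0.11, 1.38]
[1.94, 0.14, 1.7]
[2.36, 0.17, 2.0]
[2.79, 0.2, 2.28]
[3.23, 0.23, 2.55]
[0.47064864 0.12701818 0.13157067] [ 2.36211293 -0.36146652  3.99481571]
```

Bar gripped: 30 N, 10.9 mm. Now I'll swing it up along the arc.

move_arm:
  deltas:
    - [[0,0,0,0,0,0.52,0.5],[0,0,0,0.02,0,1.03,0.5],[0,0,0,0.06,0,1.55,0.5],[0,0,0,0.11,0.01,2.06,0.5],[0,0,0,0.18,0.01,2.58,0.5],[0,0,0,0.26,0.02,3.09,0.5],[0,0,0,0.37,0.03,3.59,0.5],[0,0,0,0.48,0.03,4.1,0.5]]

```text
time_s: 17.05
tool_pos: [0.4752, 0.1272, 0.172]
ee_rot: [2.143, 2.297, 0.002]
wrist_force: [5.0, 1.5, -5.3]
gripper_width: 0.115
grasp_force: 30.0
```

move_arm:
  deltas:
    - [[0,0,0,0.14,0.01,0.5,0.5],[0,0,0,0.29,0.02,0.99,0.5],[0,0,0,0.45,0.03,1.48,0.5],[0,0,0,0.64,0.04,1.97,0.5],[0,0,0,0.84,0.06,2.44,0.5],[0,0,0,1.05,0.07,2.91,0.5],[0,0,0,1.28,0.09,3.38,0.5],[0,0,0,1.52,0.11,3.83,0.5]]

```text
time_s: 17.72
tool_pos: [0.4892, 0.1282, 0.2103]
ee_rot: [-2.142, -2.297, 0.002]
wrist_force: [2.4, 1.7, -5.0]
gripper_width: 0.122
grasp_force: 30.0
```

move_arm:
  deltas:
    - [[0,0,0,0.26,0.02,0.45,0.5],[0,0,0,0.53,0.04,0.88,0.5],[0,0,0,0.82,0.06,1.31,0.5],[0,0,0,1.12,0.08,1.73,0.5],[0,0,0,1.44,0.1,2.14,0.5],[0,0,0,1.77,0.12,2.54,0.5],[0,0,0,2.11,0.15,2.93,0.5],[0,0,0,2.46,0.17,3.3,0.5]]

```text
time_s: 18.38
tool_pos: [0.5115, 0.1298, 0.2434]
ee_rot: [-2.14, -2.296, 0.009]
wrist_force: [-10.6, -0.8, 5.2]
gripper_width: 0.117
grasp_force: 30.0
```

move_arm:
  deltas:
    - [[0,0,0,0.37,0.03,0.36,0.5],[0,0,0,0.74,0.05,0.72,0.5],[0,0,0,1.13,0.08,1.06,0.5],[0,0,0,1.53,0.11,1.38,0.5],[0,0,0,1.94,0.14,1.7,0.5],[0,0,0,2.36,0.17,2,0.5],[0,0,0,2.79,0.2,2.28,0.5],[0,0,0,3.23,0.23,2.55,0.5]]

```text
time_s: 19.05
tool_pos: [0.5444, 0.1323, 0.2707]
ee_rot: [-2.141, -2.298, 0.007]
wrist_force: [-12.0, -2.9, 12.6]
gripper_width: 0.12
grasp_force: 30.0
```

move_arm:
  deltas:
    - [[0,0,0,0,0,0,0.5],[0,0,0,0,0,0,0.5],[0,0,0,0,0,0,0.5],[0,0,0,0,0,0,0.5],[0,0,0,0,0,0,0.5],[0,0,0,0,0,0,0.5],[0,0,0,0,0,0,0.5],[0,0,0,0,0,0,0.5]]

```text
time_s: 19.72
tool_pos: [0.545, 0.1323, 0.2709]
ee_rot: [-2.142, -2.298, 0.005]
wrist_force: [-11.1, -2.2, 14.6]
gripper_width: 0.125
grasp_force: 30.0
```

```bash
python3 - <<'E'
from h import *
s=observe();p0=np.array([.47065,.12702,.13157]);d=s['tool_pos']-p0;print(s['time_s'],d,s['wrist_force'],s['grasp_force'],s['gripper_width'],abs(s['dq']).max())
dx=d[0]*.9976+d[1]*.07
print('angle by z,x deg',np.degrees(np.arcsin((d[2]-.002)/.158)+.013),np.degrees(np.arccos((.158-dx)/.158)+.013))
t=snap('top');sc=snap('scene')
a=cv2.resize(t['image'][120:240,240:450],(400,300),interpolation=cv2.INTER_CUBIC);b=cv2.resize(sc['image'][40:340,120:520],(400,300))
cv2.imwrite('pics/end.png',np.hstack([a,b])[:,:,::-1])
E
```

```text
19.7167 [0.07432843 0.00531545 0.13934596] [-11.09863609  -2.20286027  14.57045383] 30.009562075138092 0.12514892417090348 0.0029317889939438815
angle by z,x deg 61.11971573178958 58.85141524628395
```

View pics/end.png

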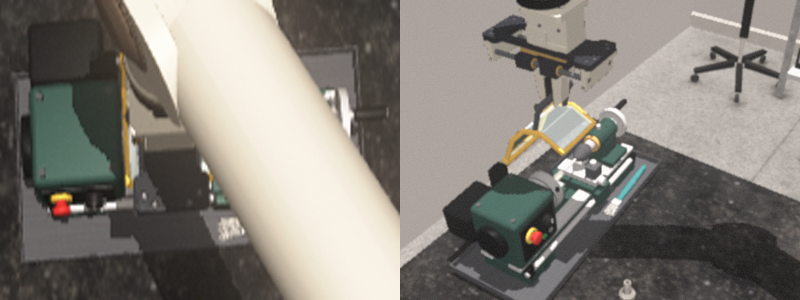

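The guard is up at 60° (59–61° by two estimates), held with 30 N and standing still. The quill is home, and the brush and nozzle look undisturbed. I'll hand it in.

```bash
python3 -c "
from rig import *
print(job_done())"
```

```text
the job is handed in; nothing more can be done
None
```

I wound the drill back until the collar touched the tailstock, and the gripper is now holding the guard steady at about 60° (59–61° measured); the job is handed in, but no verdict came back.

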